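Find the stamped slide carrier and send it to dispatch

ROBOT

A 6-joint arm with a two-finger parallel gripper is mounted at the origin on the work surface. World frame = base frame: x ahead of the robot, y to its left, z up, the work surface at z = 0. Lengths are in m, angles in rad, forces in N, time in s.
With the tool pointing down it reaches from about 0.225 to 0.875 m from the base axis. Payload 3.4 kg.
Tool frame: the origin (TCP) lies on the centre line of the jaws, within the pads' length; the fingertips stand 19 mm ahead of it and the grasp point (between the pads) is the TCP (nose_length is the distance from the TCP to the fingertips, in m); z points along the fingers, y is the direction in which the jaws open and shut (so a half turn about z gives the same grasp; the last joint's range is limited). The gripper opens to 85 mm and grips with 20 to 120 N. Pads are 22 mm wide; open, the fingers measure 114 mm over their backs; the gripper's body (76 mm by 85 mm) begins 54 mm behind the grasp point. The pads swing forward as they close: fully open they stand 13 mm farther back than shut.
Start: joints at [1.16, 0.276, 1.505, -0, 1.361, -0.121], TCP at [0.164, 0.551, 0.25] pointing down, gripper open.
Joint ranges: [-2.89, 2.89], [-0.75, 2.08], [0.22, 2.7], [-1.18, 4.32], [0.11, 2.71], [-2.7, 2.7]. Speed limits (rad/s): [2.57, 2.57, 3.14, 3.14, 3.14, 3.14].

INTERFACE

Orientations are given as a unit quaternion [w, x, y, z].
In Python, from rig import * gives the robot as it stands.
- The arm moves only by the shell command python3 -m jog 'ROWS' [OPENING] [FORCE]. ROWS is JSON, one flat list of numbers, 6 for each row, row after row: the shift along the tool's x, y, z in mm, then the turn, a rotation vector about the tool's x, y, z in degrees. In form: [tx, ty, tz, wx, wy, wz, tx, ty, tz, wx, wy, wz, ...]. A call has 1 to 10 rows; each row is the pose to reach, as a shift and turn from the pose commanded when the call began, along the tool's axes at that moment; what a row does not reach only later rows make up. A row lasts 1/8 s, in which the tool goes at most 62.5 mm and 10.7 degrees, less where a joint would pass 70% of its speed; a pose out of reach is approached as far as the arm can. A call with a gripper value outside its range is refused whole. OPENING is the closure, from 0 (fully open) to 1 (shut), set as the call begins (- or left out, the last holds). The fingers move at their own pace and stop on an object; FORCE is the grip in N (left out, the last holds). Time passes only in rows, so rows that repeat a pose let the fingers close. It gives the time, the measured TCP pose, the force and the opening at its end, in the units of the state.
- get_state(): the state, without advancing time (a new reading comes with each control period).
- get_image(name): name is "scene" or "side" or "wrist"; returns a dict with "frame" (420x560x3 uint8, red, green, blue), "camera_matrix" (3x3 intrinsics, pixels), "k1" (the pictures are not rectified: a ray, as slopes to the right and down, at radius r is drawn at 1 + k1 r^2 times it, then the intrinsics apply), "rvec" (rotation vector, rad) and "tvec" (3), from world to camera coordinates, as OpenCV has them. Camera axes: x right, y down, z forward; pixel columns grow to the right and rows downward; lengths in m; the calibration is good to about 2 mm. A picture is of the moment at which its call begins. There is no depth.
- sign_off(): hands the job in, once; it reports no verdict.
The state is a dict: "clock": time; "qpos": joint angles; "qd": joint speeds; "effort": joint torques, N m; "position": TCP position; "ee_rot": TCP orientation; "contact_force": force on the tool from outside, world axes, zero at the start; "moment": the same for the moment, N m; "width": finger opening in m.
Only numpy, scipy, OpenCV 4.12 (cv2) and the standard library are available. Lean on these libraries where they do the work, as an engineer would, in place of code of your own. Each camera call takes 0.05 s, during which the arm holds its last target.

TASK

One of the two slide carriers has an orange stamp underneath. Look under both, the robot's left-hand one first and then the right: with a fingertip behind the handle, tip the carrier well up towards the robot onto its near bottom edge, hold it there for a second, and let it back down flat before going on, never gripping it hard, lifting it off the bench or letting it topple. Then push the stamped one across the bench to the blue dispatch strip, so that its near edge lies on the strip and roughly square to it; leave the other carrier about where it was and everything else undisturbed.

Things in the scene. Friction and masses are not known exactly. Their poses are not given: they have to be found in the camera images.
- carrier_stamped: slide carrier: grey-green crate, 120 (its x) x 150 mm (its y), rim 50 mm up, 10 mm rim flange on the near wall, filled with fixed purple slides; 0.48-0.78 kg. White underside; an orange disc, 96 mm wide, is stamped mid-underside, the only difference from the other. At robot's left (+y) or right (-y). Origin: centre of underside; z up, -x to robot at yaw 0 (yaw within 0.3 rad)
- carrier_plain: the other slide carrier, on the other side: same shape, size, weight, origin and axes, plain white underside. A finger behind either's bar, drawn level to the robot, rolls it up on its near bottom edge with hardly any sliding; the flange meets the bench and stops it at 78 degrees; let go, it falls back flat. Seen from the front and above, the underside shows well only near that stop
- carrier_stamped_near (a point): middle of the bottom edge of carrier_stamped that faces the robot, at table height (60 mm from the origin along its -x)
- carrier_stamped_far (a point): middle of the bottom edge of carrier_stamped away from the robot, at table height (60 mm from the origin along its +x)
- carrier_stamped_bar (a point): middle of the handle crossbar's axis of carrier_stamped, 140 mm above the origin: a fixed arch of 10 mm metal rod over its middle, bar along its y, 126 mm clear between the posts
- carrier_plain_near (a point): middle of the bottom edge of carrier_plain that faces the robot, at table height (60 mm from the origin along its -x)
- carrier_plain_far (a point): middle of the bottom edge of carrier_plain away from the robot, at table height (60 mm from the origin along its +x)
- carrier_plain_bar (a point): middle of the handle crossbar's axis of carrier_plain, 140 mm above the origin: a fixed arch of 10 mm metal rod over its middle, bar along its y, 126 mm clear between the posts
- strip: the dispatch line: a blue strip marked flat on the bench between the carriers and the robot, 60 mm wide (its x) and 540 mm long (its y), nothing to bump into. Origin: its centre; yaw within 0.1 rad
- jar: specimen jar with a yellow lid, 40 mm across and 60 mm tall, standing between the carriers; bystander, not to be disturbed. Origin: centre of its underside
- dropper: white dropper bottle with a red cap, 34 mm across and 85 mm tall, standing left of the carriers; bystander, not to be disturbed. Origin: centre of its underside
- beaker: glass beaker, 56 mm across and 75 mm tall, standing right of the carriers; bystander, not to be disturbed. Origin: centre of its underside
- slide_box: closed wooden slide box 70 x 120 x 32 mm, right of the strip; bystander, not to be disturbed. Origin: centre of its underside
- cover_box: small green cover-glass box 50 x 60 x 30 mm, beyond the carriers; bystander, not to be disturbed. Origin: centre of its underside
- block: black block with six white vials, 70 x 120 mm and 37 mm tall, left of the strip; bystander, not to be disturbed. Origin: centre of its underside

How it is judged:
On the way, in this order (a step that is already met when the one before it is completed fails the run):
1. the robot's left-hand carrier is tipped towards the robot on its near edge, its far bottom edge 80 mm up or more (about 47 degrees), for half a second, the other flat (((world y of carrier_stamped above 0 m and (height (world z) of carrier_stamped_far above 0.08 m and height (world z) of carrier_stamped_near below 0.02 m) and angle between carrier_plain's own z axis and vertical below 0.12 rad) or (world y of carrier_plain above 0 m and (height (world z) of carrier_plain_far above 0.08 m and height (world z) of carrier_plain_near below 0.02 m) and angle between carrier_stamped's own z axis and vertical below 0.12 rad))), for 0.5 s.
2. then, the left one flat again, the right-hand carrier is tipped likewise for half a second (((world y of carrier_stamped above 0 m and (height (world z) of carrier_plain_far above 0.08 m and height (world z) of carrier_plain_near below 0.02 m) and angle between carrier_stamped's own z axis and vertical below 0.12 rad) or (world y of carrier_plain above 0 m and (height (world z) of carrier_stamped_far above 0.08 m and height (world z) of carrier_stamped_near below 0.02 m) and angle between carrier_plain's own z axis and vertical below 0.12 rad))), for 0.5 s.
At the end, for the whole second after the job is handed in: The stamped carrier stands flat and still with the middle of its near bottom edge over the blue strip (within 30 mm of its centre line, within 260 mm of its middle along it) and square to it within 0.3 rad; the plain carrier stands flat and still within 60 mm of where it started (x of carrier_stamped_near in the frame of strip between -0.03 and 0.03 m and y of carrier_stamped_near in the frame of strip between -0.26 and 0.26 m and angle between the x axis of carrier_stamped and the x axis of strip, either way round below 0.3 rad and angle between each of carrier_stamped, carrier_plain's own z axis and vertical below 0.12 rad and distance of carrier_plain from where it was at the start of the episode below 0.06 m and linear speed of each of carrier_stamped, carrier_plain below 0.02 m/s); the robot touches nothing.
It fails at once if the fingers squeeze or press a carrier with more than 35 N (contact force between the fingers and carrier_stamped above 35 N or contact force between the fingers and carrier_plain above 35 N).
It fails at once if a carrier is lifted: both its near and its far bottom edge are more than 20 mm off the bench (height (world z) of each of carrier_stamped_near, carrier_stamped_far above 0.02 m or height (world z) of each of carrier_plain_near, carrier_plain_far above 0.02 m).
It fails at once if a carrier topples over (tilted by more than 80 degrees) (angle between any of carrier_stamped, carrier_plain's own z axis and vertical above 1.4 rad).
It fails at once if a bystander is moved by more than 30 mm (distance of any of jar, dropper, beaker, slide_box, cover_box, block from where it was at the start of the episode above 0.03 m).
It also fails if it takes over 67 s, if anything falls off the work surface, if the arm or the gripper's body presses on something with over 40 N, if the wrist force passes 120 N, or if a joint passes its speed limit or range.

## Working session

There is one attempt and no reset: what is moved stays moved. The work goes in short steps, Python scripts to look and compute and a shell command to move; the robot and the scene stay as the last step left them, time stands still between calls to the robot, and variables do not carry over. Pictures are saved under pics/ and viewed, and the job is handed in when it is done.

```bash
mkdir -p pics; ls
cat > h.py <<'E'
from rig import *
import numpy as np, cv2
def snap(n,f):
    im=get_image(n); cv2.imwrite('pics/'+f+'.png',im['frame'][:,:,::-1]); 
    import pickle; pickle.dump(im,open('pics/'+f+'.pkl','wb')); return im
def load(f):
    import pickle; return pickle.load(open('pics/'+f+'.pkl','rb'))
def ray(im,uv):
    K=np.array(im['camera_matrix']);R=cv2.Rodrigues(np.array(im['rvec'],float))[0];t=np.array(im['tvec'],float).ravel()
    p=cv2.undistortPoints(np.array([[uv]],float),K,np.array([im['k1'],0,0,0,0.]))[0,0]
    d=R.T@np.array([p[0],p[1],1]);return -R.T@t,d/np.linalg.norm(d)
def onz(im,uv,z=0):
    c,d=ray(im,uv);return c+d*(z-c[2])/d[2]
def proj(im,P):
    return cv2.projectPoints(np.array(P,float).reshape(-1,3),np.array(im['rvec'],float),np.array(im['tvec'],float),np.array(im['camera_matrix']),np.array([im['k1'],0,0,0,0.]))[0].reshape(-1,2)
E
python3 - <<'E'
from h import *
np.set_printoptions(precision=4,suppress=True)
for n in ['scene','side','wrist']:
    im=snap(n,n+'0'); print(n,ray(im,(280,210)))
print(get_state())
E
```

```text
pics
scene (array([ 1.1948, -0.6586,  0.7387]), array([-0.5523,  0.616 , -0.5617]))
side (array([ 0.4289, -0.6137,  0.866 ]), array([ 0.1703,  0.6348, -0.7537]))
wrist (array([0.1004, 0.5704, 0.3715]), array([ 0.2586, -0.0766, -0.9629]))
{'clock': 0.15, 'qpos': array([ 1.16  ,  0.2765,  1.5058, -0.    ,  1.3607, -0.121 ]), 'qd': array([ 0.0002, -0.0023, -0.0052,  0.0002, -0.0009,  0.0013]), 'effort': array([  0.0002, -41.7147, -24.6031,  -0.0003,   0.0076,   0.    ]), 'position': array([0.1642, 0.5507, 0.2496]), 'ee_rot': array([-0.0002,  0.1444,  0.9895, -0.0007]), 'contact_force': array([ 0.0501, -0.5797,  0.3211]), 'moment': array([ 0.0403, -0.0176,  0.0024]), 'width': 0.08540579923106871}
```

View pics/scene0.png

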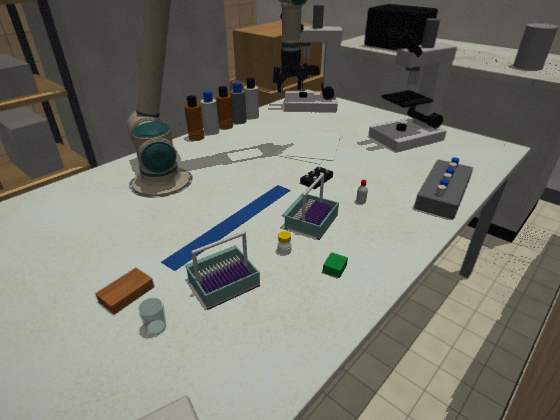

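View pics/side0.png

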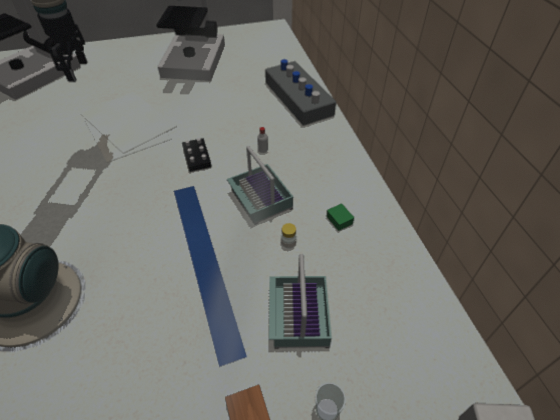

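View pics/wrist0.png

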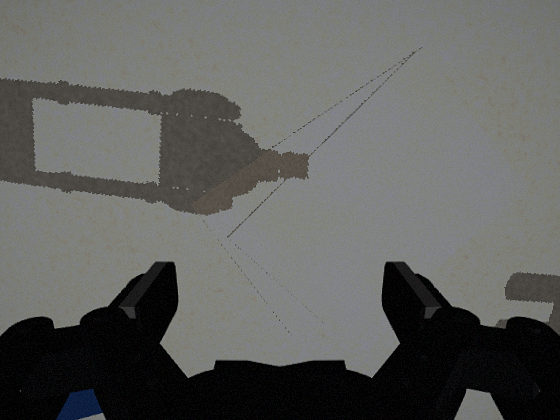

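The scene view shows the left carrier near (312,212), the right one near (223,275), and the strip from (167,262) to (290,188). In the side view the carriers are at (262,192) and (300,310). I'll zoom in to mark points.

Run:
```python
import cv2,numpy as np
def crop(f,x,y,w,h,s):
    im=cv2.imread(f'pics/{f}.png')[y:y+h,x:x+w]; im=cv2.resize(im,None,fx=s,fy=s,interpolation=cv2.INTER_CUBIC)
    im=np.clip(im.astype(float)*1.4,0,255).astype(np.uint8)
    for k in range(0,w,10):
        cv2.line(im,(k*s,0),(k*s,4 if k%50 else 12),(0,0,255),1); 
        if k%20==0: cv2.putText(im,str(x+k),(k*s,20),0,.35,(0,0,255))
    for k in range(0,h,10):
        cv2.line(im,(0,k*s),(6,k*s),(0,0,255),1); cv2.putText(im,str(y+k),(7,k*s+4),0,.35,(0,0,255))
    return im
a=crop('side0',220,140,80,85,5);b=crop('side0',260,250,80,105,5)
h=max(a.shape[0],b.shape[0]);c=np.zeros((h,800,3),np.uint8);c[:a.shape[0],:400]=a;c[:b.shape[0],400:]=b
cv2.imwrite('pics/c1.png',c)
a=crop('scene0',275,165,75,75,5);b=crop('scene0',180,225,85,80,5)
c=np.zeros((400,800,3),np.uint8);c[:375,:375]=a;c[:400,375:]=b
cv2.imwrite('pics/c2.png',c)
```

```text
(no output)
```

View pics/c1.png

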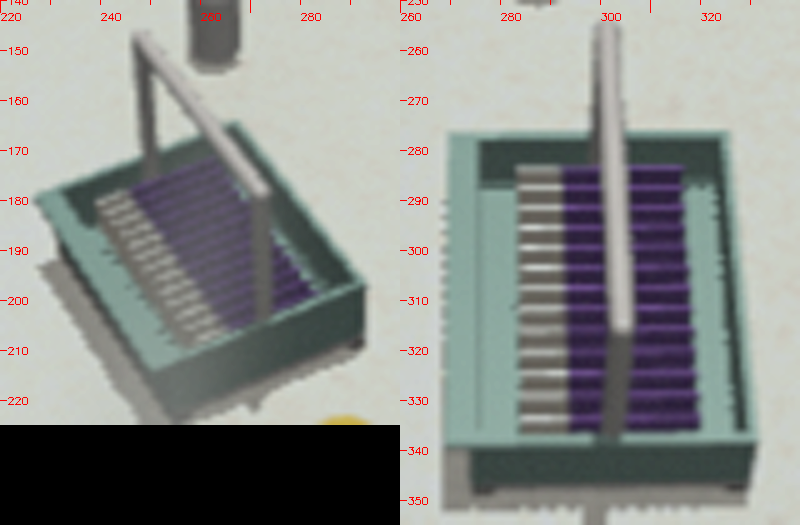

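View pics/c2.png

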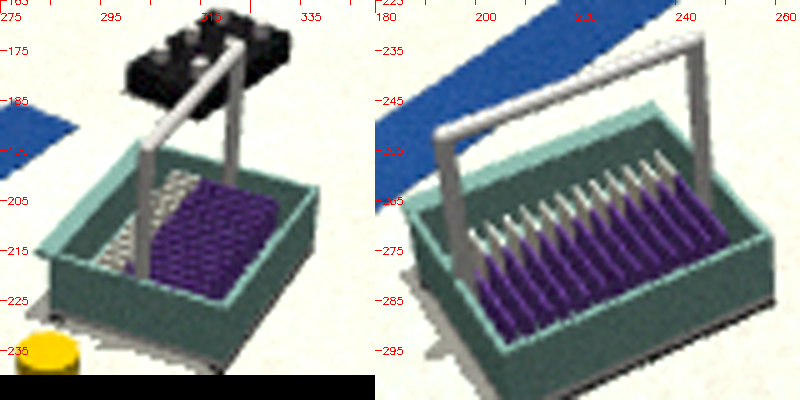

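Run:
```python
from h import *
np.set_printoptions(precision=4,suppress=True)
s=load('side0');c=load('scene0')
P={'L':(dict(FL=(267.6,164.6),FR=(293.2,197.2),NL=(227,179.6),NR=(250.4,214.4),B1=(248,147),B2=(272.8,178.4)),
 dict(FL=(338.8,202.6),FR=(320,225.4),NR=(282.6,215.4),NL=(302.4,194),B1=(322.4,173.6),B2=(304.4,194.4))),
'R':(dict(FL=(326,276.4),FR=(331.4,338),NL=(269.4,276.6),NR=(268.6,338.6),B1=(301.6,254.4),B2=(304.4,315.6)),
 dict(FL=(259.6,272.6),FR=(205.6,295),NR=(186,267),NL=(236,245.6),B1=(245,232.6),B2=(192.4,252)))}
def tri(a,b):
    o1,d1=a;o2,d2=b
    A=np.stack([d1,-d2],1);t=np.linalg.lstsq(A,o2-o1,rcond=None)[0]
    p,q=o1+t[0]*d1,o2+t[1]*d2;return (p+q)/2,np.linalg.norm(p-q)
for k,(a,b) in P.items():
    for n in a:
        z=.05 if n[0]!='B' else .143
        print(k,n,onz(s,a[n],z),onz(c,b[n],z),*tri(ray(s,a[n]),ray(c,b[n])))
# masks
def cent(im,lo,hi,roi=None):
    h=cv2.cvtColor(im['frame'],cv2.COLOR_RGB2HSV);m=cv2.inRange(h,lo,hi)
    cn=max(cv2.findContours(m,0,1)[0],key=cv2.contourArea);return cn,cv2.minAreaRect(cn)
for nm,im in(('side',s),('scene',c)):
    cn,r=cent(im,(100,120,60),(125,255,255)); q=np.array([onz(im,p[0])[:2] for p in cn.astype(float)],np.float32)
    r=cv2.minAreaRect(q);print(nm,'strip',r)
    for k,lo,hi,z in(('jar',(22,150,120),(32,255,255),.06),('cover',(50,150,60),(75,255,255),.03),('wood',(5,120,60),(15,220,255),.032)):
        cn,r=cent(im,lo,hi);print(nm,k,r[0],onz(im,r[0],z),cv2.contourArea(cn))
for k,a,b in(('droppercap',(263,130),(363.5,182)),('beakerbase',(325,413),(154,328)),('block',(197,155),(317,177))):print(k,onz(s,a,.08 if k[0]=='d' else 0),onz(c,b,.08 if k[0]=='d' else 0))
```

```text
L FL [0.6244 0.2514 0.05  ] [0.6304 0.2551 0.05  ] [0.6264 0.26   0.0442] 0.0034479675223435674
L FR [0.6596 0.1083 0.05  ] [0.6603 0.1155 0.05  ] [0.6608 0.1124 0.0493] 0.0052562785691618345
L NL [0.4999 0.2214 0.05  ] [0.5098 0.2173 0.05  ] [0.5006 0.2297 0.0411] 0.0012330524311563713
L NR [0.5353 0.0792 0.05  ] [0.5434 0.08   0.05  ] [0.5365 0.087  0.0423] 0.0018847133348012352
L B1 [0.5683 0.2334 0.143 ] [0.5723 0.235  0.143 ] [0.5692 0.2387 0.1396] 0.0016100837962632042
L B2 [0.6024 0.1006 0.143 ] [0.608  0.1012 0.143 ] [0.6037 0.1062 0.1383] 0.001340867953918998
R FL [ 0.6624 -0.1497  0.05  ] [ 0.6685 -0.1491  0.05  ] [ 0.6643 -0.1456  0.0442] 0.001419958193705547
R FR [ 0.624 -0.292  0.05 ] [ 0.6268 -0.2902  0.05  ] [ 0.6248 -0.2899  0.0474] 0.0019950115787866953
R NL [ 0.5368 -0.1159  0.05  ] [ 0.5444 -0.1155  0.05  ] [ 0.5379 -0.1107  0.0429] 0.0013608793682653197
R NR [ 0.499 -0.259  0.05 ] [ 0.5123 -0.2614  0.05  ] [ 0.5    -0.2539  0.0376] 0.0005497265935298407
R B1 [ 0.6039 -0.1376  0.143 ] [ 0.6113 -0.1389  0.143 ] [ 0.6053 -0.1336  0.1369] 2.2951594188676575e-05
R B2 [ 0.5675 -0.2735  0.143 ] [ 0.5736 -0.2733  0.143 ] [ 0.5685 -0.2706  0.138 ] 0.000907780297607721
side strip ((0.3912658095359802, 0.0781898945569992), (0.05554182082414627, 0.38298165798187256), 4.504587650299072)
side jar (288.5, 228.5) [0.6155 0.0005 0.06  ] 83.0Traceback (most recent call last):
  File "<stdin>", line 24, in <module>
  File "<stdin>", line 19, in cent
ValueError: max() iterable argument is empty
```

Heights and sizes agree with the spec. The left carrier is at about (0.586, 0.168) with yaw 0.245, and the right one at about (0.588, -0.205) with yaw -0.265. Next is the strip.

Run:
```python
from h import *
np.set_printoptions(precision=4,suppress=True)
for nm in('side','scene'):
    im=load(nm+'0')
    h=cv2.cvtColor(im['frame'],cv2.COLOR_RGB2HSV);m=cv2.inRange(h,(100,110,30),(130,255,255))
    n,l,st,ce=cv2.connectedComponentsWithStats(m)
    for i in np.argsort(-st[1:,4])[:3]+1:
        cn=cv2.findContours((l==i).astype(np.uint8),0,1)[0][0].astype(float)
        q=np.array([onz(im,p[0])[:2] for p in cn],np.float32)
        r=cv2.minAreaRect(q);print(nm,st[i],r,cv2.boxPoints(r))
s=load('side0');c=load('scene0')
for uv in [(175,188),(195,186),(219,363),(245,356)]:print('side',onz(s,uv))
for uv in [(164,262),(178,266),(291,190),(278,186)]:print('scene',onz(c,uv))
for k,a,b in(('droppercap',(263,130),(363.5,182)),('cover',(340,216),(335,265)),('jartop',(288.5,228.5),(284.5,236)),('beakerbase',(325,413),(154,328))):
    z={'d':.08,'c':.02,'j':.06,'b':0}[k[0]];print(k,onz(s,a,z),onz(c,b,z))
```

```text
side [ 175  187   43  123 2260] ((0.3921830356121063, 0.07035736739635468), (0.05642375349998474, 0.39882028102874756), 4.382480621337891) [[ 0.3488  0.267 ]
 [ 0.3793 -0.1306]
 [ 0.4356 -0.1263]
 [ 0.4051  0.2713]]
side [305  84   8  12  70] ((0.882689893245697, 0.6618362069129944), (0.07280097156763077, 0.026262549683451653), 72.59254455566406) [[0.8593 0.631 ]
 [0.8843 0.6232]
 [0.9061 0.6926]
 [0.881  0.7005]]
side [293  71   7  11  61] ((0.864088237285614, 0.7621769905090332), (0.07119453698396683, 0.02336317114531994), 73.66526794433594) [[0.8429 0.7313]
 [0.8653 0.7247]
 [0.8853 0.7931]
 [0.8629 0.7996]]
scene [ 161  186  129   85 1720] ((0.4000352919101715, 0.003117173910140991), (0.058554619550704956, 0.5374078750610352), 4.452844619750977) [[ 0.35    0.2687]
 [ 0.3917 -0.267 ]
 [ 0.4501 -0.2625]
 [ 0.4084  0.2733]]
scene [203  90  10  12  91] ((-0.6449421644210815, 0.7562421560287476), (0.0492277666926384, 0.20315353572368622), 52.99980926513672) [[-0.7409  0.7977]
 [-0.5786  0.6755]
 [-0.549   0.7148]
 [-0.7113  0.837 ]]
scene [233  82   9  11  85] ((-0.6368997693061829, 0.9839734435081482), (0.048927273601293564, 0.20618776977062225), 47.49805450439453) [[-0.7294  1.0356]
 [-0.5774  0.8963]
 [-0.5444  0.9324]
 [-0.6964  1.0717]]
side [0.3526 0.2779 0.    ]
side [0.4095 0.2708 0.    ]
side [ 0.3903 -0.2609  0.    ]
side [ 0.4457 -0.261   0.    ]
scene [ 0.3998 -0.2612  0.    ]
scene [ 0.4429 -0.2449  0.    ]
scene [0.4119 0.2746 0.    ]
scene [0.3577 0.264  0.    ]
droppercap [0.6411 0.3724 0.08  ] [0.6436 0.3749 0.08  ]
cover [0.7699 0.0357 0.02  ] [0.7771 0.0315 0.02  ]
jartop [0.6155 0.0005 0.06  ] [ 0.6242 -0.0029  0.06  ]
beakerbase [ 0.5723 -0.4112  0.    ] [ 0.5775 -0.4105  0.    ]
```

Strip: centre (0.399, 0.003), yaw 0.077, with length 537 mm and width 58 mm, which match. First I go above and behind the left bar with the jaws shut.

```bash
cat >> h.py <<'E'
from scipy.spatial.transform import Rotation as Ro
def rot(s=None):
    q=(s or get_state())['ee_rot'];return Ro.from_quat([q[1],q[2],q[3],q[0]])
def d(xyz,head=None,s=None):
    s=s or get_state();R=rot(s);t=R.inv().apply(np.array(xyz)-s['position'])*1000
    w=np.zeros(3)
    if head is not None:
        a=np.radians(head);T=Ro.from_matrix(np.array([[np.cos(a),np.sin(a),0],[np.sin(a),-np.cos(a),0],[0,0,-1]]).T)
        w=(R.inv()*T).as_rotvec(degrees=True)
    print('shift',np.round(t,1),'turn',np.round(w,2))
E
python3 - <<'E'
from h import *
d([.6215,.1765,.25],194)
E
```

```text
shift [-5.452e+02 -2.279e+02 -1.000e-01] turn [-8.00e-02 -3.00e-02 -3.06e+01]
```

```bash
python3 -m jog '[-55,-23,0,0,0,-3, -109,-46,0,0,0,-6, -163,-68,0,0,0,-9, -218,-91,0,0,0,-12, -272,-114,0,0,0,-15, -327,-137,0,0,0,-18, -382,-160,0,0,0,-21, -436,-182,0,0,0,-24, -491,-205,0,0,0,-27, -545,-228,0,0,0,-30.6]' 1 20; python3 -m jog '[0,0,0,0,0,0,0,0,0,0,0,0]'
python3 - <<'E'
from h import *
s=get_state();print(s);d([.6215,.1765,.119],194)
E
```

```text
clock: 1.4
position: [0.6227, 0.1754, 0.25]
ee_rot: [-0.0, -0.123, 0.992, 0.0]
contact_force: [1.3, 1.2, 0.4]
width: 0.0002
clock: 1.65
position: [0.6209, 0.1768, 0.2496]
ee_rot: [-0.001, -0.121, 0.993, 0.0]
contact_force: [-0.4, -0.5, 0.2]
width: -0.0
{'clock': 1.65, 'qpos': array([ 1.69211205e-01,  3.84181604e-01,  1.34362434e+00,  8.00093391e-04,
        1.41572654e+00, -1.64496259e+00]), 'qd': array([ 0.02439042, -0.0184615 ,  0.01214658,  0.00027928,  0.00034965,
       -0.00106832]), 'effort': array([-1.12571552e+00, -4.77719021e+01, -2.53545821e+01, -9.90272127e-02,
       -7.39111123e-02, -2.65687668e-03]), 'position': array([0.62091762, 0.17676321, 0.24959661]), 'ee_rot': array([-9.87592976e-04, -1.21326850e-01,  9.92612058e-01,  3.48664754e-04]), 'contact_force': array([-0.39171672, -0.48182722,  0.21428325]), 'moment': array([ 0.00487445,  0.025396  , -0.04083867]), 'width': -2.6472553235741466e-05}
shift [ -0.7  -0.5 130.6] turn [ 0.05 -0.11 -0.06]
```

```bash
python3 -m jog '[0,0,30,0,0,0,0,0,60,0,0,0,0,0,60,0,0,0]'
python3 - <<'E'
from h import *
a=snap('side','s1')['frame'];b=snap('scene','c1x')['frame']
cv2.imwrite('pics/m1.png',np.hstack([cv2.resize(a[90:270,180:360],(400,400)),cv2.resize(b[100:260,230:390],(400,400))])[:,:,::-1])
E
```

```text
clock: 2.02
position: [0.6184, 0.1779, 0.1881]
ee_rot: [-0.003, -0.123, 0.992, 0.0]
contact_force: [-0.7, 0.7, 0.1]
width: 0.0002
```

View pics/m1.png

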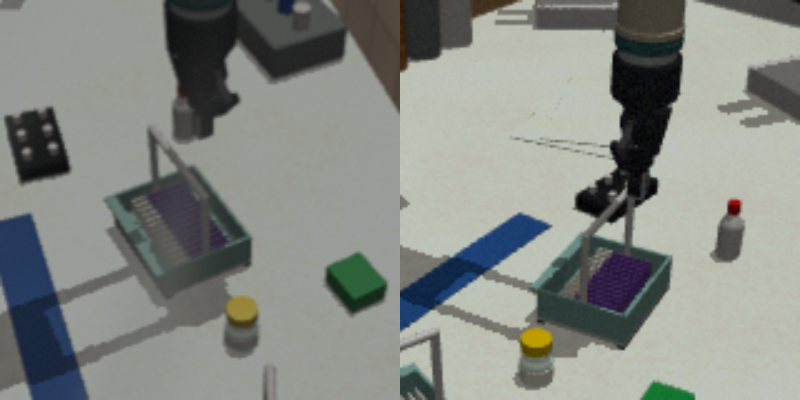

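Run:
```python
from h import *
s=get_state();p=s['position'].copy();p[2]-=.019;print(p)
for f in('s1','c1x'):print(f,proj(load(f),p),proj(load(f),[.5875,.168,.14]))
d([.6215,.1765,.119],194)
```

```text
[0.6210284  0.17790528 0.1722657 ]
s1 [[272.10943346 148.34680173]] [[260.72805184 162.60267187]]
c1x [[324.66885613 177.22771379]] [[313.02213915 184.1343724 ]]
shift [-0.1 -1.5 72.3] turn [0.01 0.05 0.07]
```

The tip appears where the projection puts it, about (272,148) in the side view and (325,178) in the scene view, behind the bar. I'll lower it and then draw back in steps.

```bash
python3 -m jog '[0,0,25,0,0,0,0,0,50,0,0,0,0,-1,71,0,0,0,0,-1,71,0,0,0]'; python3 -m jog '[8,0,0,0,0,0,16,0,0,0,0,0,24,0,0,0,0,0,32,0,0,0,0,0,40,0,0,0,0,0]';  python3 - <<'E'
from h import *
a=snap('side','s2')['frame'];b=snap('scene','c2x')['frame']
cv2.imwrite('pics/m2.png',np.hstack([cv2.resize(a[90:270,180:360],(400,400)),cv2.resize(b[100:260,230:390],(400,400))])[:,:,::-1])
print(get_state())
E
```

```text
clock: 2.62
position: [0.6213, 0.1762, 0.1194]
ee_rot: [-0.0, -0.122, 0.993, 0.0]
contact_force: [0.0, 0.2, 0.4]
width: 0.0
clock: 3.25
position: [0.5843, 0.1664, 0.1211]
ee_rot: [0.003, -0.122, 0.993, 0.0]
contact_force: [2.6, -0.2, 1.0]
width: 0.0002
{'clock': 3.35, 'qpos': array([ 1.62859835e-01,  4.16870252e-01,  1.63142015e+00,  1.02697776e-04,
        1.09268030e+00, -1.65218792e+00]), 'qd': array([ 0.00086539,  0.01733235, -0.01329198,  0.00177766, -0.00729716,
        0.00095976]), 'effort': array([ 6.98495915e-04, -4.65924990e+01, -1.97476083e+01, -8.94721085e-02,
        7.67381955e-01, -1.57900475e-02]), 'position': array([0.58220749, 0.16602807, 0.11991015]), 'ee_rot': array([ 3.08865008e-04, -1.21798918e-01,  9.92554746e-01,  5.82243039e-05]), 'contact_force': array([2.66246815, 0.37049863, 1.34475271]), 'moment': array([ 0.10376364, -0.30792118,  0.00756083]), 'width': -9.239163297032419e-05}
```

View pics/m2.png

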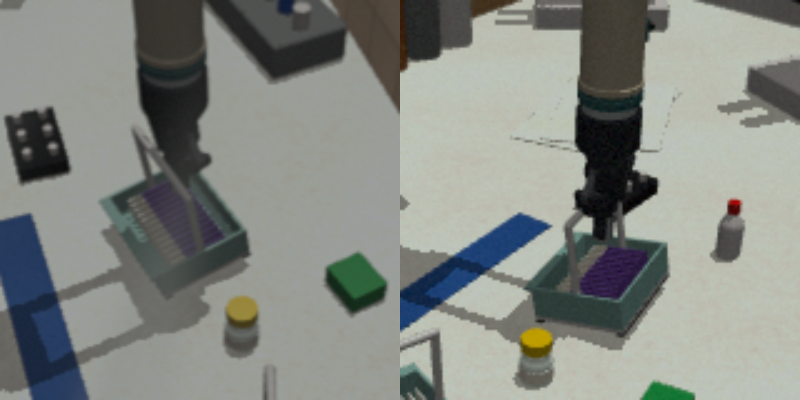

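The far side is starting to lift (about 9°) with 2.7 N on the bar, as predicted. I'll keep drawing.

```bash
python3 -m jog '[10,0,0,0,0,0,20,0,0,0,0,0,30,0,0,0,0,0,40,0,2,0,0,0,50,0,4,0,0,0,60,0,6,0,0,0,70,0,8,0,0,0,80,0,10,0,0,0,90,0,12,0,0,0,100,0,14,0,0,0]'
python3 - <<'E'
from h import *
b=snap('scene','c3x')['frame'];a=snap('side','s3')['frame']
cv2.imwrite('pics/m3.png',np.hstack([cv2.resize(a[90:270,150:330],(400,400)),cv2.resize(b[100:260,230:390],(400,400))])[:,:,::-1])
print(get_state()['contact_force'],get_state()['position'])
E
```

```text
clock: 4.6
position: [0.4852, 0.1419, 0.105]
ee_rot: [-0.0, -0.122, 0.993, 0.0]
contact_force: [2.5, 1.3, -2.2]
width: -0.0001
[ 1.31081046  0.70893906 -0.33537608] [0.48398631 0.14168613 0.10489216]
```

View pics/m3.png

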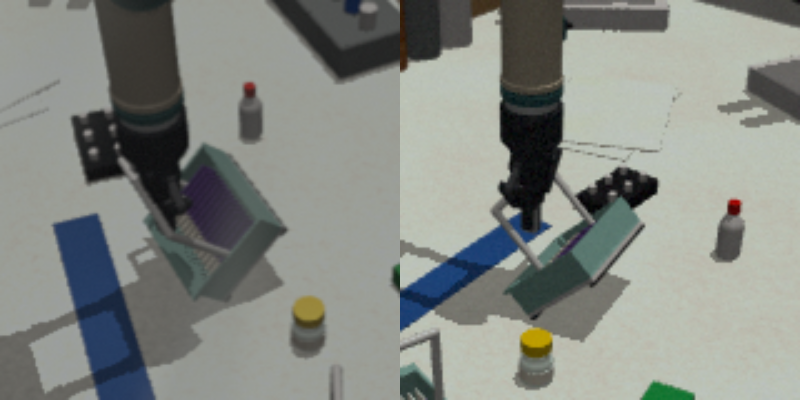

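Tilt is about 47° and the near edge is on the bench. Before going further I'll check clearance to the block.

```bash
python3 - <<'E'
from h import *
s=load('side0');c=load('scene0')
for uv in[(182,140),(205,137),(212,163),(190,171)]:print('s',onz(s,uv,.01))
for uv in[(299,182),(315,189),(334,176)]:print('c',onz(c,uv,.01))
E
python3 -m jog '[8,0,0,0,0,0,16,0,1,0,0,0,24,0,1,0,0,0,30,0,2,0,0,0,36,0,3,0,0,0]'
python3 - <<'E'
from h import *
b=snap('scene','c4x')['frame'];a=snap('side','s4')['frame']
cv2.imwrite('pics/m4.png',np.hstack([cv2.resize(a[90:270,150:330],(400,400)),cv2.resize(b[100:260,230:390],(400,400))])[:,:,::-1])
print(get_state()['contact_force'],get_state()['position'])
E
```

```text
s [0.39704217 0.4777652  0.01      ]
s [0.47027018 0.47379988 0.01      ]
s [0.47242708 0.34495678 0.01      ]
s [0.40368438 0.3270954  0.01      ]
c [0.40739677 0.325044   0.01      ]
c [0.48219908 0.32497808 0.01      ]
c [0.477354   0.44884269 0.01      ]
clock: 5.32
position: [0.4507, 0.1332, 0.1023]
ee_rot: [0.0, -0.122, 0.993, 0.0]
contact_force: [3.7, 0.4, -1.9]
width: 0.0003
[ 2.47579532 -0.25962777 -1.20866506] [0.44985735 0.13309421 0.10218825]
```

View pics/m4.png

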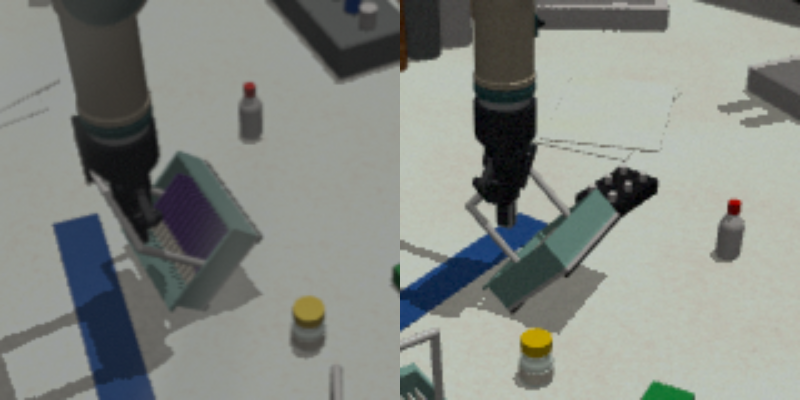

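Run:
```python
from h import *
im=load('c4x');sd=load('s4')
cv2.imwrite('pics/m5.png',cv2.resize(np.hstack([sd['frame'][130:240,200:280],im['frame'][165:245,250:330].repeat(1,0)[:80]] if 0 else [sd['frame'][140:240,190:270],im['frame'][150:250,250:330]]),None,fx=5,fy=5,interpolation=cv2.INTER_CUBIC)[:,:,::-1])
print(proj(im,[.546,.081,0]),proj(sd,[.546,.081,0]))
```

```text
[[283.34467894 228.59541229]] [[255.18088502 225.15114355]]
```

View pics/m5.png

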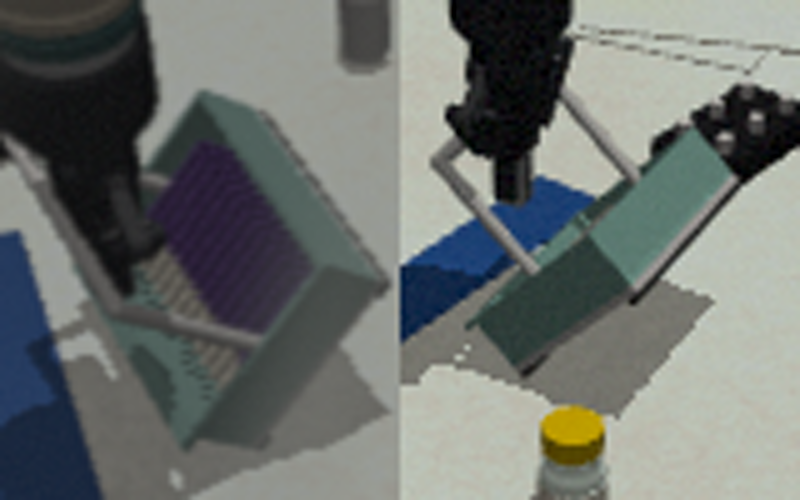

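Run:
```python
from h import *
im=load('c4x');sd=load('s4')
print(onz(im,(274,224.4)),onz(sd,(243,228.6)))
# far-bottom right corner: scene (633,300)->  side (385,283)->
print(onz(im,(274,224.4)))
def tri(a,b):
    o1,d1=a;o2,d2=b
    t=np.linalg.lstsq(np.stack([d1,-d2],1),o2-o1,rcond=None)[0]
    p,q=o1+t[0]*d1,o2+t[1]*d2;return (p+q)/2,np.linalg.norm(p-q)
print(tri(ray(im,(250+232/5,150+298/5)),ray(sd,(190+387/5,140+283/5))))
print(tri(ray(im,(250+338/5,150+180/5)),ray(sd,(190+258/5,140+113/5))))
```

```text
[0.50902211 0.07774058 0.        ] [0.51195568 0.07802625 0.        ]
[0.50902211 0.07774058 0.        ]
(array([0.58579363, 0.09551718, 0.08437145]), np.float64(0.0029552519182138117))
(array([0.54884156, 0.24531083, 0.08286329]), np.float64(0.0024955488428142986))
```

Run:
```python
from h import *
np.set_printoptions(precision=4,suppress=True)
im=load('scene0');sd=load('side0')
def tri(a,b):
    o1,d1=ray(im,a);o2,d2=ray(sd,b)
    t=np.linalg.lstsq(np.stack([d1,-d2],1),o2-o1,rcond=None)[0]
    p,q=o1+t[0]*d1,o2+t[1]*d2;return (p+q)/2,np.linalg.norm(p-q)
print(tri((250.6,273),(316.6,283)),tri((238,255.4),(283.4,283.4)),tri((199,271.4),(283.4,336.4)))
s=get_state();print(s['position'],rot(s).as_matrix(),s['contact_force'],s['moment'])
c=load('c4x')['frame'];cv2.imwrite('pics/m6.png',cv2.resize(c[130:230,255:335],None,fx=6,fy=6,interpolation=cv2.INTER_CUBIC)[:,:,::-1]*1)
w=snap('wrist','w4')['frame'];cv2.imwrite('pics/w4.png',np.clip(w[:,:,::-1]*1.8,0,255).astype(np.uint8))
```

```text
(array([ 0.6398, -0.1528,  0.0341]), np.float64(0.001933687511172763)) (array([ 0.5659, -0.131 ,  0.0349]), np.float64(0.003489239715873567)) (array([ 0.5334, -0.2459,  0.03  ]), np.float64(0.014863953296769894))
[0.4499 0.1331 0.1022] [[-0.9703 -0.2419 -0.0012]
 [-0.2419  0.9703 -0.0002]
 [ 0.0012  0.0001 -1.    ]] [ 2.4758 -0.2596 -1.2087] [ 0.0386 -0.1964 -0.0644]
```

View pics/m6.png

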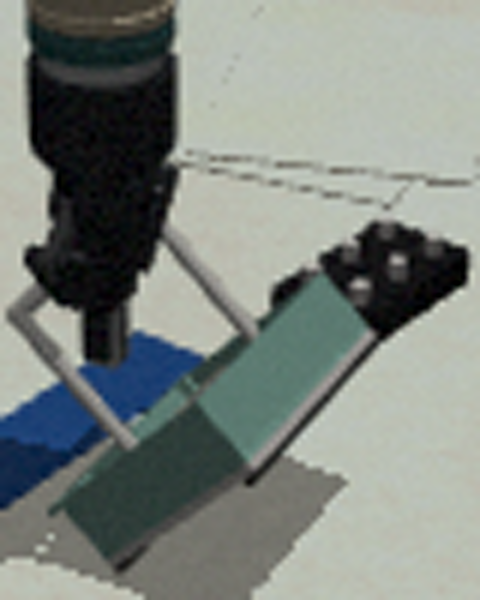

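View pics/w4.png

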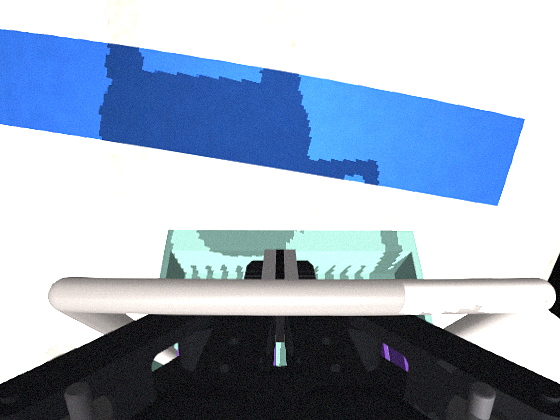

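The carrier stalled at about 45° and then slid about 35 mm. The bar had ridden up onto the knuckles (39 mm above the TCP), where it cannot slide down the finger. I'll let it back down, re-hook with the bar lower on the pads, and follow the bar's arc.

```bash
python3 -m jog '[-12,0,-1,0,0,0,-24,0,-2,0,0,0,-36,0,-4,0,0,0,-48,0,-6,0,0,0,-60,0,-8,0,0,0,-72,0,-10,0,0,0,-84,0,-10,0,0,0,-96,0,-10,0,0,0,-104,0,-10,0,0,0,-112,0,-10,0,0,0]'; python3 -m jog '[-8,0,0,0,0,0,-16,0,0,0,0,0,-24,0,0,0,0,0,-30,0,0,0,0,0,-30,0,0,0,0,0]'
python3 - <<'E'
from h import *
b=snap('scene','c5x')['frame'];a=snap('side','s5')['frame']
cv2.imwrite('pics/m7.png',cv2.resize(np.hstack([a[130:230,200:280],b[150:250,260:340]]),None,fx=5,fy=5,interpolation=cv2.INTER_CUBIC)[:,:,::-1])
print(get_state()['contact_force'],get_state()['position'])
E
```

```text
clock: 6.72
position: [0.56, 0.1604, 0.1121]
ee_rot: [-0.0, -0.122, 0.993, -0.0]
contact_force: [1.5, -0.2, -1.7]
width: 0.0
clock: 7.35
position: [0.589, 0.1677, 0.1122]
ee_rot: [-0.0, -0.122, 0.993, 0.0]
contact_force: [0.0, -0.4, -0.2]
width: 0.0001
[-0.35315135 -0.10342968 -0.95253584] [0.58838464 0.16759306 0.11222607]
```

View pics/m7.png

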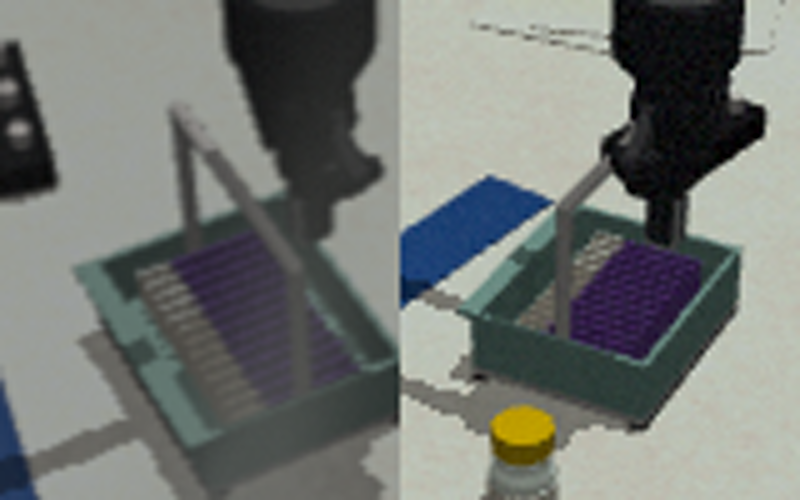

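Run:
```python
from h import *
sd=load('s5');c=load('c5x')
a,b=onz(sd,(235.6,151),.143),onz(sd,(259.4,184),.143);print(a,b,(a+b)/2)
a,b=onz(sd,(215,183.6),.05),onz(sd,(238,219.4),.05);print(a,b,(a+b)/2)
print(onz(c,(260+338/5,150+248/5),.05),onz(c,(260+245/5,150+355/5),.05))
```

```text
[0.533205   0.22616526 0.143     ] [0.56571774 0.09030383 0.143     ] [0.54946137 0.15823454 0.143     ]
[0.46510155 0.21460645 0.05      ] [0.50097368 0.07104901 0.05      ] [0.48303761 0.14282773 0.05      ]
[0.59286493 0.24551739 0.05      ] [0.62214025 0.11121202 0.05      ]
```

Bar is now at about (0.551, 0.159), about 36 mm closer, and the carrier is flat. Raising 19 mm and drawing again.

```bash
python3 -m jog '[0,0,-10,0,0,0,0,0,-19,0,0,0,0,0,-19,0,0,0]'; python3 -m jog '[10,0,0,0,0,0,20,0,0,0,0,0,30,0,0,0,0,0,40,0,0,0,0,0,50,0,0,0,0,0,60,0,0,0,0,0,70,0,0,0,0,0,80,0,0,0,0,0,90,0,0,0,0,0,100,0,0,0,0,0]'; python3 -m jog '[10,0,0,0,0,0,20,0,0,0,0,0,30,0,1,0,0,0,40,0,3,0,0,0,40,0,3,0,0,0]';  python3 - <<'E'
from h import *
b=snap('scene','c6x')['frame'];a=snap('side','s6')['frame']
cv2.imwrite('pics/m8.png',cv2.resize(np.hstack([a[130:230,180:260],b[150:250,240:320]]),None,fx=5,fy=5,interpolation=cv2.INTER_CUBIC)[:,:,::-1])
print(get_state()['contact_force'],get_state()['position'])
E
```

```text
clock: 7.82
position: [0.5895, 0.1678, 0.1329]
ee_rot: [0.001, -0.122, 0.993, 0.0]
contact_force: [-0.4, 0.2, 0.4]
width: -0.0001
clock: 9.07
position: [0.4903, 0.1432, 0.1307]
ee_rot: [-0.001, -0.122, 0.993, -0.0]
contact_force: [1.6, 0.9, -0.3]
width: 0.0002
clock: 9.7
position: [0.4516, 0.1335, 0.1281]
ee_rot: [-0.001, -0.122, 0.993, -0.0]
contact_force: [1.3, 1.1, 0.8]
width: -0.0002
[1.86219924 0.71861242 0.45305256] [0.45310475 0.13381881 0.12860822]
```

View pics/m8.png

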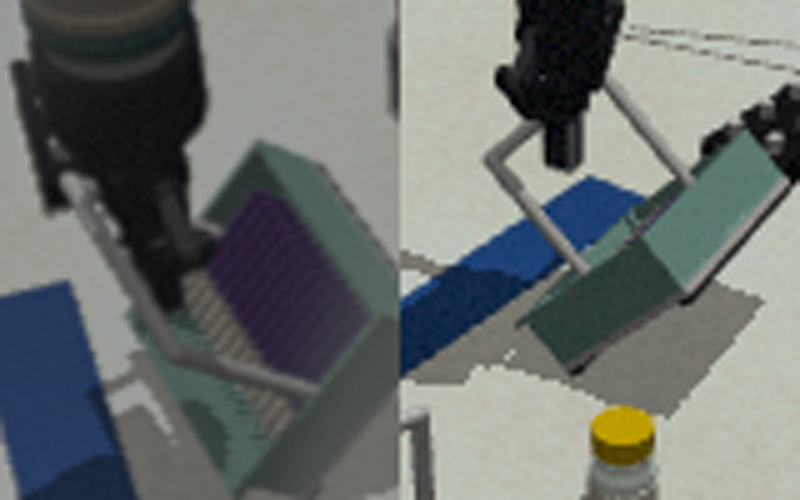

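It held at 45° without sliding this time. Now following the arc down to about 70°.

```bash
python3 -m jog '[8,0,2,0,0,0,16,0,5,0,0,0,24,0,9,0,0,0,32,0,15,0,0,0,40,0,21,0,0,0,46,0,27,0,0,0,46,0,27,0,0,0]';  python3 - <<'E'
from h import *
b=snap('scene','c7x')['frame'];a=snap('side','s7')['frame']
cv2.imwrite('pics/m9.png',cv2.resize(np.hstack([a[130:230,170:250],b[150:250,240:320]]),None,fx=5,fy=5,interpolation=cv2.INTER_CUBIC)[:,:,::-1])
print(get_state()['contact_force'],get_state()['position'])
E
```

```text
clock: 10.68
position: [0.4071, 0.1225, 0.1007]
ee_rot: [-0.001, -0.122, 0.993, 0.0]
contact_force: [1.0, 0.1, -0.1]
width: -0.0001
[-0.32769788  1.16363398  0.17463754] [0.40848128 0.12268609 0.10135882]
```

View pics/m9.png

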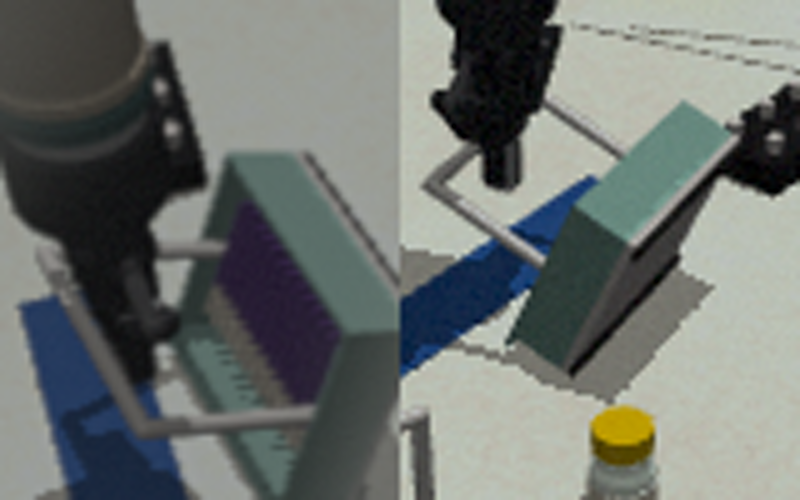

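Tipped to about 68° and the underside is showing, greyish-white. I'll go a few mm further, hold for a second, and check for orange.

```bash
python3 -m jog '[3,0,3,0,0,0,5,0,5,0,0,0,5,0,5,0,0,0,5,0,5,0,0,0,5,0,5,0,0,0,5,0,5,0,0,0,5,0,5,0,0,0,5,0,5,0,0,0,5,0,5,0,0,0]';  python3 - <<'E'
from h import *
b=snap('scene','c8x')['frame']
h=cv2.cvtColor(b,cv2.COLOR_RGB2HSV);m=cv2.inRange(h,(3,100,60),(20,255,255))[150:250,240:320];print('orange px',(m>0).sum())
cv2.imwrite('pics/m10.png',cv2.resize(b[150:250,240:320],None,fx=6,fy=6,interpolation=cv2.INTER_CUBIC)[:,:,::-1])
print(get_state()['contact_force'],get_state()['position'])
E
```

```text
clock: 11.9
position: [0.4036, 0.1215, 0.0963]
ee_rot: [0.0, -0.122, 0.993, 0.0]
contact_force: [2.1, 1.0, -1.9]
width: -0.0001
orange px 0
[ 1.7539478   0.56147817 -2.45862587] [0.40351429 0.12146427 0.09631803]
```

View pics/m10.png

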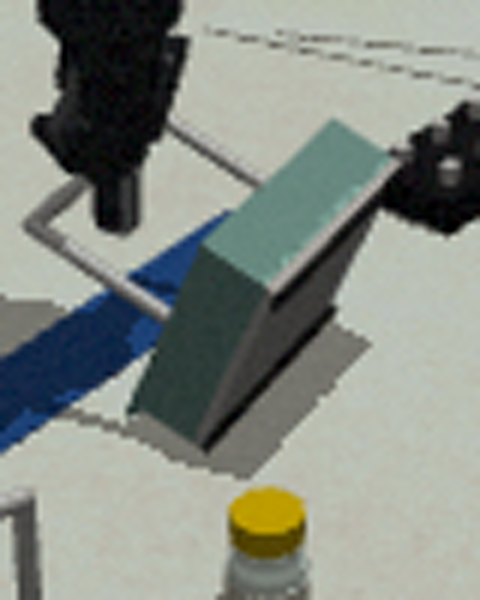

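No orange pixels: the left carrier is the plain one. Lowering it along the same arc.

```bash
python3 -m jog '[-5,0,-5,0,0,0,-12,0,-12,0,0,0,-20,0,-18,0,0,0,-28,0,-23,0,0,0,-36,0,-27,0,0,0,-44,0,-30,0,0,0,-52,0,-32,0,0,0,-62,0,-35,0,0,0,-72,0,-35,0,0,0,-82,0,-35,0,0,0]'; python3 -m jog '[-10,0,0,0,0,0,-20,0,0,0,0,0,-30,0,0,0,0,0,-40,0,0,0,0,0,-50,0,0,0,0,0,-60,0,0,0,0,0,-70,0,0,0,0,0,-78,0,0,0,0,0,-86,0,0,0,0,0,-92,0,0,0,0,0]';python3 -m jog '[-6,0,0,0,0,0,-12,0,0,0,0,0,-17,0,0,0,0,0,-17,0,0,0,0,0]'
python3 - <<'E'
from h import *
b=snap('scene','c9x')['frame'];a=snap('side','s9')['frame']
cv2.imwrite('pics/m11.png',cv2.resize(np.hstack([a[130:230,200:280],b[150:250,260:340]]),None,fx=5,fy=5,interpolation=cv2.INTER_CUBIC)[:,:,::-1])
print(get_state()['contact_force'],get_state()['position'])
E
```

```text
clock: 13.2
position: [0.4838, 0.1415, 0.1314]
ee_rot: [0.0, -0.122, 0.993, 0.0]
contact_force: [0.9, 0.8, 1.5]
width: 0.0002
clock: 14.45
position: [0.5719, 0.1635, 0.1312]
ee_rot: [-0.001, -0.122, 0.993, -0.0]
contact_force: [-0.4, -0.6, -0.1]
width: 0.0001
clock: 14.95
position: [0.589, 0.1677, 0.1313]
ee_rot: [0.0, -0.122, 0.993, 0.0]
contact_force: [-0.1, -0.2, 0.1]
width: -0.0001
[-0.80753673  0.53040059  0.03399547] [0.58849408 0.16757043 0.13123554]
```

View pics/m11.png

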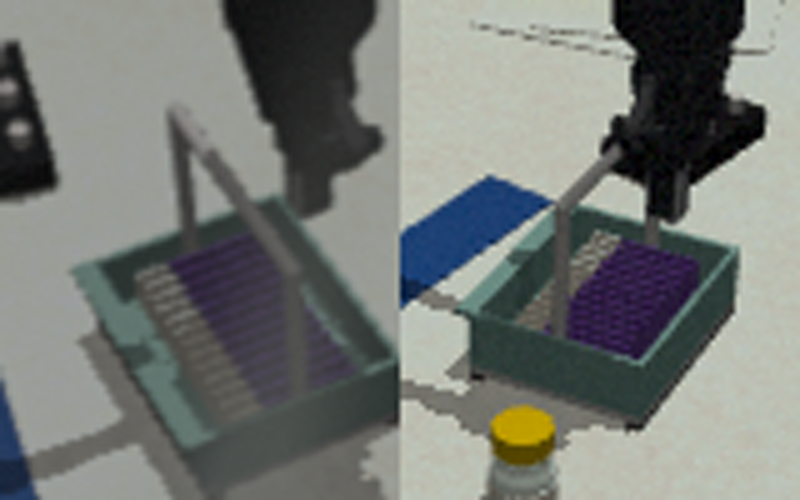

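The carrier is flat, at the position it had before this tilt (bar end at (178,103) in the crop against (178,105)). Up and over to the right carrier.

```bash
python3 -m jog '[0,0,-50,0,0,0,0,0,-100,0,0,0,0,0,-110,0,0,0,0,0,-110,0,0,0]'
python3 - <<'E'
from h import *
d([.623,-.215,.24],164.8)
E
```

```text
clock: 15.55
position: [0.5885, 0.1676, 0.2417]
ee_rot: [0.0, -0.122, 0.993, 0.0]
contact_force: [-0.7, 0.4, 0.1]
width: -0.0003
shift [  59.1 -379.6    1.7] turn [1.000e-02 5.000e-02 2.919e+01]
```

```bash
python3 -m jog '[8,-47,0,0,0,4,15,-95,0,0,0,8,22,-142,0,0,0,12,30,-190,0,0,0,15,37,-237,0,0,0,19,45,-285,0,0,0,23,52,-332,0,0,0,26,59,-380,1,0,0,29.2,59,-380,1,0,0,29.2,59,-380,1,0,0,29.2]'
python3 - <<'E'
from h import *
b=snap('scene','c10x')['frame'];a=snap('side','s10')['frame']
cv2.imwrite('pics/m12.png',np.hstack([cv2.resize(a[200:360,220:380],(400,400)),cv2.resize(b[150:310,140:300],(400,400))])[:,:,::-1])
s=get_state();p=s['position'].copy();print(p);p[2]-=.019
for f in('s10','c10x'):print(f,proj(load(f),p))
d([.623,-.215,.131],164.8)
E
```

```text
clock: 16.8
position: [0.6223, -0.2147, 0.2381]
ee_rot: [-0.002, 0.132, 0.991, 0.001]
contact_force: [0.3, -0.4, -0.2]
width: -0.0004
[ 0.62283241 -0.21389821  0.23926948]
s10 [[324.82190169 260.82275825]]
c10x [[222.78619086 222.5454502 ]]
shift [ -0.7  -1.1 108.3] turn [ 0.06 -0.13  0.07]
```

View pics/m12.png

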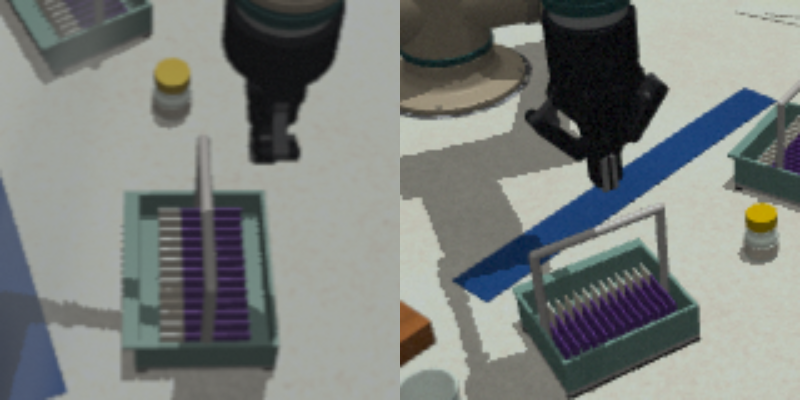

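The tip is aligned behind the right bar. Lowering and drawing with the profile that worked.

```bash
python3 -m jog '[0,0,40,0,0,0,0,0,80,0,0,0,-1,-1,108,0,0,0,-1,-1,108,0,0,0]'; python3 -m jog '[10,0,0,0,0,0,20,0,0,0,0,0,30,0,0,0,0,0,40,0,0,0,0,0,50,0,0,0,0,0,60,0,0,0,0,0,70,0,0,0,0,0,80,0,0,0,0,0,90,0,0,0,0,0,100,0,0,0,0,0]'; python3 -m jog '[10,0,0,0,0,0,20,0,0,0,0,0,30,0,2,0,0,0,37,0,3,0,0,0,37,0,3,0,0,0]';  python3 - <<'E'
from h import *
b=snap('scene','c11x')['frame'];a=snap('side','s11')['frame']
cv2.imwrite('pics/m13.png',np.hstack([cv2.resize(a[200:360,200:360],(400,400)),cv2.resize(b[180:310,140:270],(400,400))])[:,:,::-1])
print(get_state()['contact_force'],get_state()['position'])
E
```

```text
clock: 17.4
position: [0.6224, -0.2144, 0.1299]
ee_rot: [-0.003, 0.131, 0.991, 0.001]
contact_force: [0.0, 0.5, 0.2]
width: -0.0
clock: 18.65
position: [0.5263, -0.1899, 0.1317]
ee_rot: [-0.001, 0.132, 0.991, 0.0]
contact_force: [1.9, -0.4, 0.0]
width: 0.0
clock: 19.27
position: [0.4912, -0.1804, 0.1292]
ee_rot: [-0.0, 0.132, 0.991, 0.0]
contact_force: [1.6, -0.5, -0.7]
width: -0.0002
[ 1.36672284 -0.85698004 -0.20679856] [ 0.49218478 -0.18070113  0.12951598]
```

View pics/m13.png

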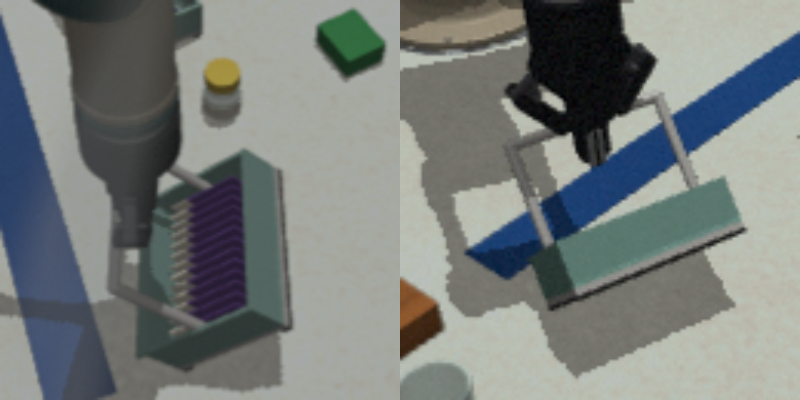

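Tipping well. On to about 70°, then hold.

```bash
python3 -m jog '[8,0,2,0,0,0,16,0,5,0,0,0,24,0,9,0,0,0,32,0,15,0,0,0,40,0,21,0,0,0,46,0,27,0,0,0,50,0,31,0,0,0,50,0,31,0,0,0]';python3 -m jog '[0,0,0,0,0,0,0,0,0,0,0,0,0,0,0,0,0,0,0,0,0,0,0,0,0,0,0,0,0,0,0,0,0,0,0,0,0,0,0,0,0,0]';  python3 - <<'E'
from h import *
b=snap('scene','c12x')['frame'];a=snap('side','s12')['frame']
h=cv2.cvtColor(b,cv2.COLOR_RGB2HSV);m=cv2.inRange(h,(3,100,60),(20,255,255))[225:310,175:280];print('orange px',(m>0).sum())
cv2.imwrite('pics/m14.png',np.hstack([cv2.resize(a[200:360,200:360],(400,400)),cv2.resize(b[180:310,140:270],(400,400))])[:,:,::-1])
print(get_state()['contact_force'],get_state()['position'])
E
```

```text
clock: 20.38
position: [0.4432, -0.1674, 0.0979]
ee_rot: [-0.0, 0.132, 0.991, 0.0]
contact_force: [0.4, -0.2, 0.8]
width: 0.0002
clock: 21.25
position: [0.4437, -0.1676, 0.0983]
ee_rot: [0.0, 0.132, 0.991, -0.0]
contact_force: [2.0, -0.1, -0.6]
width: 0.0002
orange px 393
[ 1.50691929 -0.51551911 -0.9323639 ] [ 0.44369667 -0.16756683  0.09826812]
```

View pics/m14.png

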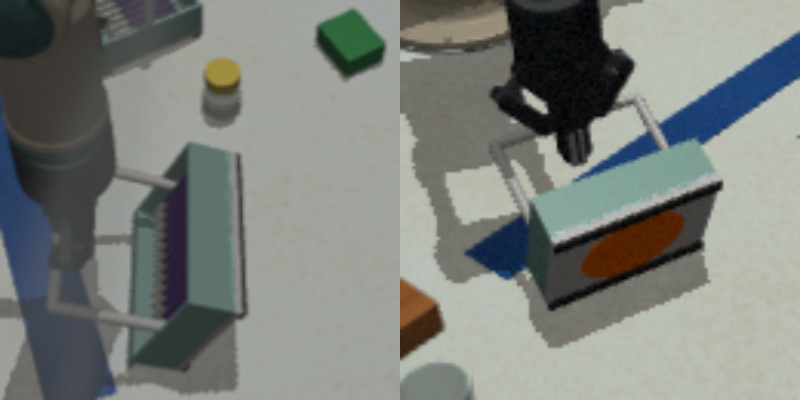

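The orange disc is plainly visible (about (635,245) in the crop), so the right carrier is the stamped one. Lowering it.

```bash
python3 -m jog '[-4,0,-4,0,0,0,-10,0,-10,0,0,0,-18,0,-16,0,0,0,-26,0,-21,0,0,0,-34,0,-26,0,0,0,-42,0,-29,0,0,0,-50,0,-31,0,0,0,-60,0,-34,0,0,0,-70,0,-34,0,0,0,-80,0,-34,0,0,0]'; python3 -m jog '[-10,0,0,0,0,0,-20,0,0,0,0,0,-30,0,0,0,0,0,-40,0,0,0,0,0,-50,0,0,0,0,0,-60,0,0,0,0,0,-70,0,0,0,0,0,-78,0,0,0,0,0,-86,0,0,0,0,0,-92,0,0,0,0,0]';python3 -m jog '[-6,0,0,0,0,0,-12,0,0,0,0,0,-16,0,0,0,0,0,-16,0,0,0,0,0]'; python3 -m jog '[0,0,-50,0,0,0,0,0,-100,0,0,0,0,0,-120,0,0,0,0,0,-120,0,0,0]' 0
python3 - <<'E'
from h import *
b=snap('scene','c13x')['frame'];a=snap('side','s13')['frame']
cv2.imwrite('pics/m15.png',cv2.resize(np.hstack([a[250:350,260:340],b[215:315,180:260]]),None,fx=5,fy=5,interpolation=cv2.INTER_CUBIC)[:,:,::-1])
print(get_state()['contact_force'],get_state()['position'])
E
```

```text
clock: 22.6
position: [0.5217, -0.1888, 0.1324]
ee_rot: [0.0, 0.132, 0.991, -0.0]
contact_force: [1.9, -1.1, 1.7]
width: 0.0
clock: 23.85
position: [0.6094, -0.2126, 0.1323]
ee_rot: [-0.001, 0.132, 0.991, 0.0]
contact_force: [0.6, -0.3, 0.4]
width: 0.0001
clock: 24.35
position: [0.6252, -0.2169, 0.1322]
ee_rot: [-0.0, 0.132, 0.991, 0.0]
contact_force: [0.1, -0.2, -0.7]
width: -0.0001
clock: 24.85
position: [0.6256, -0.2172, 0.2545]
ee_rot: [0.002, 0.132, 0.991, -0.001]
contact_force: [0.1, -0.4, -0.0]
width: 0.0724
[-0.29386909  0.24129606  0.02220695] [ 0.62433106 -0.21654649  0.25124142]
```

View pics/m15.png

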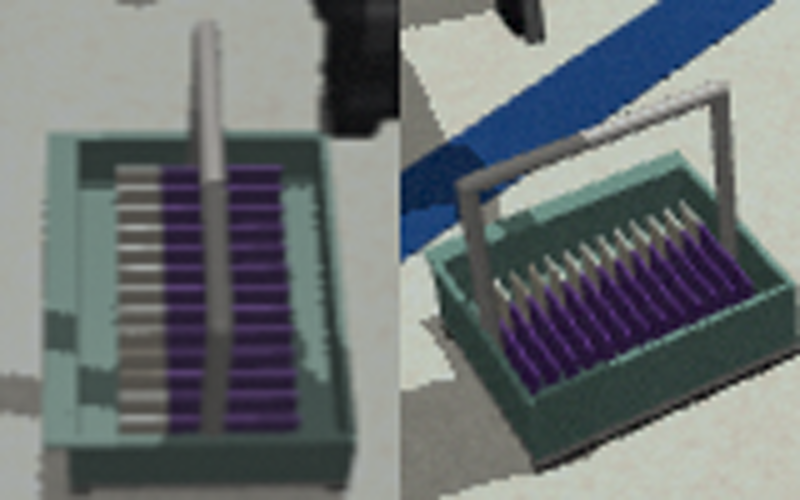

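The right carrier is flat and unmoved. Now move beyond its far side with the jaws open, and lower behind the far wall.

```bash
python3 - <<'E'
from h import *
d([.697,-.235,.25],164.8);d([.697,-.235,.04],164.8)
for n,uv in(('side',(247,405)),('scene',(125,290))):print('box',onz(load(n+'0'),uv,.03))
for uv in((110,310),(153,283),(97,290)):print(onz(load('scene0'),uv,.03))
E
python3 -m jog '[-40,0,0,0,0,0,-75,0,0,0,0,0,-75,0,0,0,0,0,-75,0,60,0,0,0,-75,0,110,0,0,0,-75,0,160,0,0,0,-75,0,190,0,0,0,-75,0,210,0,0,0,-75,0,210,0,0,0]'
python3 - <<'E'
from h import *
b=snap('scene','c14x')['frame'];a=snap('side','s14')['frame']
cv2.imwrite('pics/m16.png',np.hstack([cv2.resize(a[230:390,240:400],(400,400)),cv2.resize(b[190:320,150:280],(400,400))])[:,:,::-1])
print(get_state()['contact_force'],get_state()['position'],get_state()['width'])
d([.667,-.2264,.04],164.8)
E
```

```text
shift [-75.    1.3   1.1] turn [ 0.02 -0.1  -0.01]
shift [-75.3   1.2 211.1] turn [ 0.02 -0.1  -0.01]
box [ 0.42957132 -0.36578171  0.03      ]
box [ 0.44816046 -0.40227454  0.03      ]
[ 0.48055418 -0.45966545  0.03      ]
[ 0.47878453 -0.34215756  0.03      ]
[ 0.39652053 -0.44851586  0.03      ]
clock: 26.08
position: [0.6957, -0.2358, 0.0403]
ee_rot: [-0.002, 0.132, 0.991, 0.001]
contact_force: [-0.1, -0.2, 0.1]
width: 0.085
[0.57679325 0.44587328 1.55248087] [ 0.69789525 -0.23675906  0.04332452] 0.08517088913680465
shift [32.5  1.9  3.3] turn [-0.01  0.09 -0.  ]
```

View pics/m16.png

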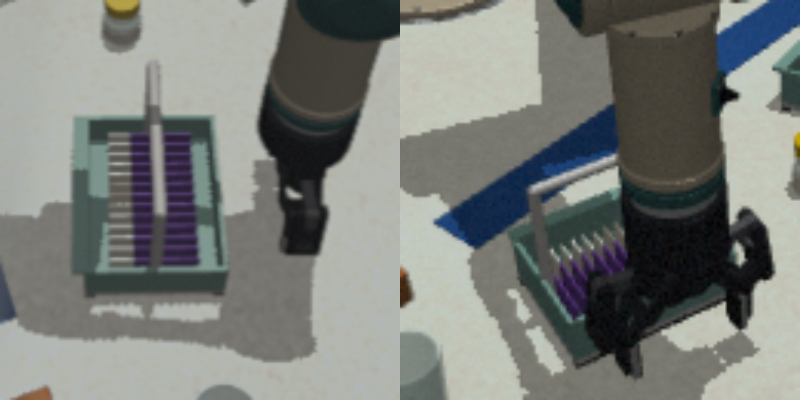

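Both fingers stand behind the far wall, clear of everything. Closing up to contact.

```bash
python3 -m jog '[10,0,0,0,0,0,20,0,0,0,0,0,30,0,0,0,0,0,38,0,0,0,0,0,44,0,0,0,0,0,50,0,0,0,0,0]'
python3 - <<'E'
from h import *
print(get_state()['contact_force'],get_state()['position'])
d([.542,-.16,.04],180)
E
```

```text
clock: 26.92
position: [0.6501, -0.2239, 0.0425]
ee_rot: [0.002, 0.132, 0.991, -0.0]
contact_force: [3.7, -0.6, -2.1]
width: 0.0851
[ 3.72866047 -0.58094404 -2.06010379] [ 0.65008843 -0.22388821  0.04252889]
shift [121.1  33.3   2.1] turn [ -0.05   0.18 -15.21]
```

Contact at about 3.7 N. Pushing while turning it square.

```bash
python3 -m jog '[10,2.5,0,0,0,-1.2,20,5,0,0,0,-2.5,30,8,0,0,0,-3.7,40,11,0,0,0,-5,50,14,0,0,0,-6.2,60,16.5,0,0,0,-7.5,70,19,0,0,0,-8.7,80,22,0,0,0,-10,90,25,0,0,0,-11.3]'
python3 - <<'E'
from h import *
b=snap('scene','c15x')['frame'];a=snap('side','s15')['frame']
cv2.imwrite('pics/m17.png',np.hstack([cv2.resize(a[230:390,190:350],(400,400)),cv2.resize(b[170:330,110:270],(400,400))])[:,:,::-1])
print(get_state()['contact_force'],get_state()['position'])
d([.542,-.16,.04],180)
E
```

```text
clock: 28.05
position: [0.5686, -0.1755, 0.0425]
ee_rot: [0.0, 0.033, 0.999, -0.0]
contact_force: [4.6, -1.9, 0.7]
width: 0.0853
[1.45621297 0.13485918 1.51232752] [ 0.56695947 -0.17455983  0.04226961]
shift [25.9 12.8  2.4] turn [ 0.08 -0.15 -3.86]
```

View pics/m17.png

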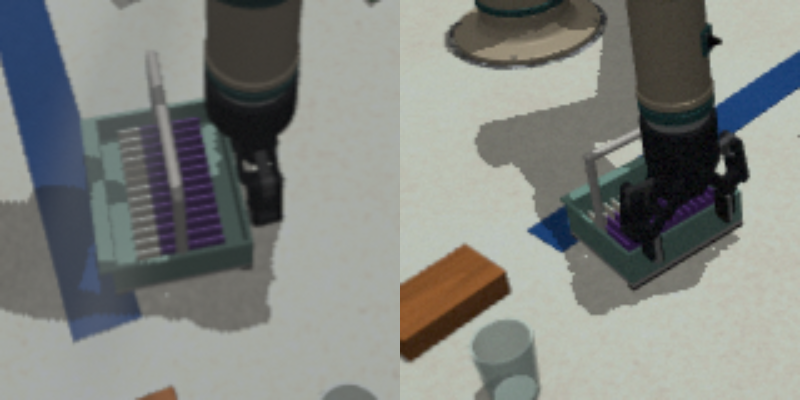

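Run:
```python
from h import *
s=load('s15');a=onz(s,(224,278),.05);b=onz(s,(235.2,346),.05);f=(a+b)/2;v=a-b
y=np.arctan2(-v[0],v[1]);n=f[:2]+.01*np.array([np.cos(y),np.sin(y)])+[.003,0];print(a,b,y,np.linalg.norm(v),n)
k=n-np.array([.399,.003]);print('strip x,y',k@[np.cos(.077),np.sin(.077)],k@[-np.sin(.077),np.cos(.077)])
```

```text
[ 0.43580315 -0.09190929  0.05      ] [ 0.42984337 -0.25601626  0.05      ] -0.03630048790506709 0.16421515385721605 [ 0.44581668 -0.1743257 ]
strip x,y 0.0330373649456083 -0.180401604274508
```

```bash
python3 -m jog '[10,3,0,0,0,-1,19,6,0,0,0,-2,28,8,0,0,0,-3,28,8,0,0,0,-3]'; python3 -m jog '[-15,0,0,0,0,0,-35,0,0,0,0,0,-35,0,-60,0,0,0,-35,0,-120,0,0,0,-35,0,-180,0,0,0,-35,0,-210,0,0,0]'; python3 -m jog '[-40,60,0,0,0,0,-60,120,0,0,0,0,-60,180,0,0,0,0,-60,180,0,0,0,0]' 1;python3 - <<'E'
from h import *
b=snap('scene','c16x')['frame'];a=snap('side','s16')['frame']
cv2.imwrite('pics/m18.png',np.hstack([cv2.resize(a[110:370,170:350],(400,578)),cv2.resize(b[150:310,130:290],(400,578))])[:,:,::-1])
cv2.imwrite('pics/m19.png',cv2.resize(a[260:360,200:300],None,fx=5,fy=5,interpolation=cv2.INTER_CUBIC)[:,:,::-1])
print(get_state()['contact_force'],get_state()['position'])
E
```

```text
clock: 28.65
position: [0.5394, -0.165, 0.0421]
ee_rot: [-0.002, 0.008, 1.0, 0.001]
contact_force: [0.8, 0.2, 0.0]
width: 0.0854
clock: 29.4
position: [0.5778, -0.1666, 0.2559]
ee_rot: [0.002, 0.008, 1.0, -0.001]
contact_force: [0.9, -0.6, -0.8]
width: 0.0855
clock: 29.9
position: [0.6392, 0.0172, 0.2514]
ee_rot: [-0.001, 0.005, 1.0, 0.001]
contact_force: [-0.2, -0.8, -0.8]
width: 0.0124
[-0.21008401 -0.57418564  0.09281723] [0.6392238  0.01381335 0.25168114]
```

View pics/m18.png

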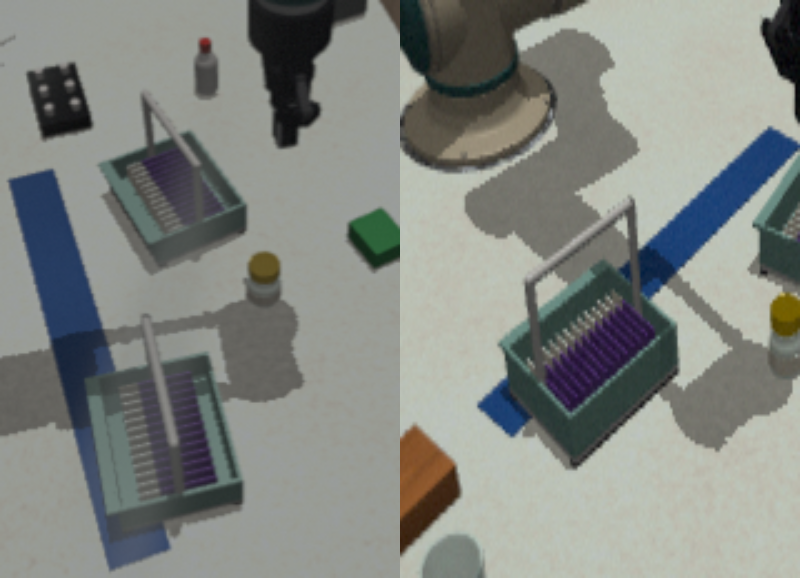

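View pics/m19.png

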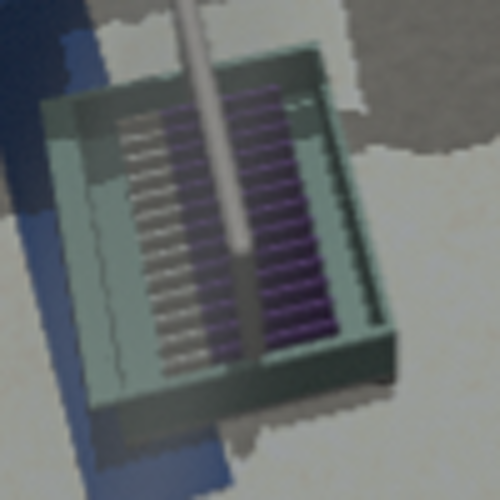

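Run:
```python
from h import *
np.set_printoptions(precision=4,suppress=True)
s=load('s16');P=[onz(s,u,.05)[:2]+[.003,0] for u in((208.4,280.4),(219,341.6),(264,268.4),(279.4,326.4))]
print(P,onz(s,(279,336.6)))
v=P[0]-P[1]+P[2]-P[3];y=np.arctan2(-v[0],v[1]);x=np.array([np.cos(y),np.sin(y)])
for n in((P[0]+P[1])/2+.01*x,(P[2]+P[3])/2-.12*x):
    k=n-np.array([.399,.003]);print('yaw',y,n,'strip',k@[np.cos(.077),np.sin(.077)],k@[-np.sin(.077),np.cos(.077)])
c=load('c16x')
```

```text
[array([ 0.4035, -0.0887]), array([ 0.4028, -0.2381]), array([ 0.5331, -0.091 ]), array([ 0.5303, -0.2392])] [ 0.5263 -0.2389  0.    ]
yaw -0.012118698973338048 [ 0.4131 -0.1635] strip 0.0012969557259340462 -0.1671098280375689
yaw -0.012118698973338048 [ 0.4117 -0.1637] strip -0.0001425371401407062 -0.167135818081517
```

The stamped carrier's near edge is 0–1 mm from the strip's centre line, -167 mm along it, and about 0.09 rad off square. Now to measure how far the plain one is from its start.

Run:
```python
from h import *
a=load('s16')['frame'];cv2.imwrite('pics/m20.png',cv2.resize(a[140:240,205:305],None,fx=5,fy=5,interpolation=cv2.INTER_CUBIC)[:,:,::-1])
```

```text
(no output)
```

View pics/m20.png

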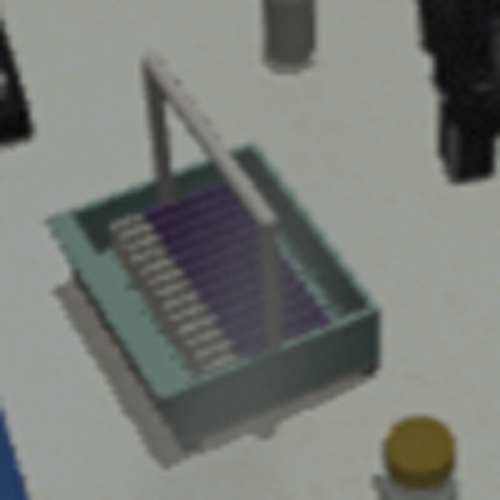

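Run:
```python
from h import *
np.set_printoptions(precision=4,suppress=True)
s=load('s16')
N=[(214.4,184),(237.6,219.6),(256,169.6),(281,202),(234.6,151.4),(259.4,184.6)]
O=[(227,179.6),(250.4,214.4),(267.6,164.6),(293.2,197.2),(248,147),(272.8,178.4)]
D=np.array([onz(s,n,.05 if i<4 else .143)[:2]-onz(s,o,.05 if i<4 else .143)[:2] for i,(n,o) in enumerate(zip(N,O))])
print(D,D.mean(0),np.linalg.norm(D.mean(0)))
print(np.mean([onz(s,n,.05)[:2] for n in N[:4]],0))
d([.40,.125,.25],194)
```

```text
[[-0.0367 -0.0079]
 [-0.0354 -0.0085]
 [-0.0371 -0.0117]
 [-0.0363 -0.0082]
 [-0.038  -0.0082]
 [-0.0371 -0.0123]] [-0.0368 -0.0095] 0.03796953313438916
[0.5434 0.156 ]
shift [240.7 108.    2.1] turn [ -0.01  -0.11 -14.77]
```

The plain carrier is 38 mm from its start (six points agree within 3 mm), inside the 60 mm limit, so I'm leaving it alone. The jar lid is still at (289,229), and the arm is clear and still.

```bash
python3 -m jog '[0,0,0,0,0,0,0,0,0,0,0,0]'; python3 -c "
from rig import *
print(sign_off())"
```

```text
clock: 30.25
position: [0.6392, 0.011, 0.2523]
ee_rot: [-0.0, 0.009, 1.0, -0.0]
contact_force: [0.6, -0.7, 0.3]
width: 0.0
the job is handed in; nothing more can be done
None
```

I looked under both carriers, left then right, and handed the job in at about 30 s. Each was tipped to roughly 70°, held about a second and let back down flat. The right-hand one carried the orange stamp, so I pushed it to the dispatch strip with the open fingers behind its far wall.

**Final checks**
- **Stamped carrier:** it stands flat. Its near edge is 0–1 mm from the strip's centre line, 167 mm to the right of the strip's middle, and about 0.09 rad off square.
- **Plain carrier:** it stands flat but about 38 mm from its start, against the 60 mm limit. On my first pull the handle bar caught on the gripper's knuckles at about 45° and the carrier slid. I let it down, re-hooked it with the bar lower on the fingers, and the second tip went cleanly. I did not push it back.
- **Forces and bystanders:** the wrist force readings I saw stayed under about 5 N. I saw no bystander move, but I only measured the jar, which had not. The arm ended clear of everything.

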